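# Fill the agate show tray and hold it up for the customer

### The job

Three polished agate balls lie on the felt pad: set them gently, without dropping them, into the three empty wells of the pine show tray, one per well. Then take the tray by its handle bar, lift it straight up about 10 cm clear of the counter, keeping it level, and hold it there still for two seconds; finish while still holding it up. Leave the other things on the counter where they are.

Things in the scene. Friction and masses are not known exactly. Their poses are not given: they have to be found in the camera images.
- show_tray: loose pine show tray, board 190 x 160 mm with its top face 28 mm above the counter, 0.25 to 0.5 kg empty; origin: centre of its underside, z up, x along the handle bar. Four round wells (24 mm wide, 12 mm deep, dark felt at the bottom), one of which already has a ball in it. Over the middle runs a bridge handle: a bar along x on two posts at x = +-80 mm (bar's top 87 mm above the underside)
- handle (a point): middle of the handle bar, 76 mm above the tray's underside, above its centre of mass. The bar is 14 mm wide (across, tray's y) and 22 mm tall, 144 mm free between the posts; grip it across, from above
- well_0 (a point): where the centre of a ball comes to rest in the well at tray x = -45, y = -50 mm: on the well's axis, 10 mm above the board's top face (38 mm above the tray's underside). This well starts full, with stone_d
- well_1 (a point): the same point for the well at tray x = +45, y = -50 mm, empty at the start
- well_2 (a point): the same point for the well at tray x = -45, y = +50 mm, empty at the start
- well_3 (a point): the same point for the well at tray x = +45, y = +50 mm, empty at the start
- stone_a_center (a point): honey-yellow polished agate ball, 32 mm across, 45 g or so; the point is its centre. It starts seated on a loose agate ring (34 mm outside, 9 mm high) on the pad, its centre 24 mm above the counter; fingers can close on it from any side.
- stone_b_center (a point): lilac polished agate ball, 32 mm across, 45 g or so; the point is its centre. It starts seated on a loose agate ring (34 mm outside, 9 mm high) on the pad, its centre 24 mm above the counter; fingers can close on it from any side.
- stone_c_center (a point): orange-brown polished agate ball, 32 mm across, 45 g or so; the point is its centre. It starts seated on a loose agate ring (34 mm outside, 9 mm high) on the pad, its centre 24 mm above the counter; fingers can close on it from any side.
- stone_d_center (a point): milky white polished agate ball, 32 mm across, 45 g or so; the point is its centre. It already lies in well_0 at the start and stays there
- stone_a: the honey-yellow ball itself (origin on its skin; it turns as the ball rolls, so use the centre)
- stone_b: the lilac ball itself (use the centre)
- stone_c: the orange-brown ball itself (use the centre)
- stone_d: the white ball itself (use the centre)
- pad: fixed blue felt counter pad, 200 x 240 x 3 mm; origin: centre of its underside
- band_1: bystander: empty orange-brown agate ring lying on the pad, 34 mm outside, 9 mm high; origin: centre of its underside
- band_2: bystander: empty lilac agate ring lying on the pad, same size and origin
- loupe: bystander: folding loupe on the counter, 44 x 26 mm, 22 mm high; origin: centre of its underside
- calliper: bystander: digital calliper lying flat, 235 mm long, up to 71 mm wide over the jaws, 14 mm high; origin: middle of the beam's underside
- scale: bystander: black pocket scale, 130 x 75 mm, 20 mm high; origin: centre of its underside
- jar: bystander: amber glass jar with a metal cap, 64 mm across, 75 mm high; origin: centre of its underside
Not all that is in view belongs to the job. What is shaped like the stone_c but blue or purple is not meant.

How it is judged (in metres and radians):
On the way, in this order (a step that is already met when the one before it is completed fails the run):
1. all four wells hold a ball, let go by the fingers, while the tray still stands on the counter (distance between any of stone_a_center, stone_b_center, stone_c_center, stone_d_center and well_0 below 0.006 m and distance between any of stone_a_center, stone_b_center, stone_c_center, stone_d_center and well_1 below 0.006 m and distance between any of stone_a_center, stone_b_center, stone_c_center, stone_d_center and well_2 below 0.006 m and distance between any of stone_a_center, stone_b_center, stone_c_center, stone_d_center and well_3 below 0.006 m and linear speed of each of stone_a, stone_b, stone_c, stone_d below 0.05 m/s and height (world z) of show_tray below 0.01 m and contact force between the fingers and stone_a below 0.05 N and contact force between the fingers and stone_b below 0.05 N and contact force between the fingers and stone_c below 0.05 N and contact force between the fingers and stone_d below 0.05 N), for 0.2 s.
2. the filled tray is held by its handle 7 to 16 cm above the counter, level and still, for 1.5 s (height (world z) of show_tray between 0.07 and 0.16 m and angle between show_tray's own z axis and vertical below 0.09 rad and linear speed of show_tray below 0.03 m/s and angular speed of show_tray below 0.15 rad/s and contact force between the fingers and show_tray above 1 N and distance between the grasp point and handle below 0.06 m and distance between any of stone_a_center, stone_b_center, stone_c_center, stone_d_center and well_0 below 0.006 m and distance between any of stone_a_center, stone_b_center, stone_c_center, stone_d_center and well_1 below 0.006 m and distance between any of stone_a_center, stone_b_center, stone_c_center, stone_d_center and well_2 below 0.006 m and distance between any of stone_a_center, stone_b_center, stone_c_center, stone_d_center and well_3 below 0.006 m), for 1.5 s.
At the end, for the whole second after the job is handed in: the tray is held in the fingers by its handle (TCP within 60 mm of the bar's middle), its underside 70 to 160 mm above the counter, tilted less than 0.09 rad, still; a ball sits in each of the four wells, its centre within 6 mm of the seated position (all of step 2 and linear speed of each of stone_a, stone_b, stone_c, stone_d below 0.05 m/s); the arm keeps its last pose, push and grip.
It fails at once if a ball is dropped: let go more than about 2 cm above its seat in the tray ((z of stone_a_center in the frame of show_tray above 0.06 m and contact force between the fingers and stone_a below 0.02 N) or (z of stone_b_center in the frame of show_tray above 0.06 m and contact force between the fingers and stone_b below 0.02 N) or (z of stone_c_center in the frame of show_tray above 0.06 m and contact force between the fingers and stone_c below 0.02 N) or (z of stone_d_center in the frame of show_tray above 0.06 m and contact force between the fingers and stone_d below 0.02 N)).
It fails at once if the tray is tipped by more than 0.2 rad (angle between show_tray's own z axis and vertical above 0.2 rad).
It fails at once if another thing on the counter is moved by more than 20 mm (distance of any of loupe, calliper, scale, jar, band_1, band_2 from where it was at the start of the episode above 0.02 m).
It also fails if it takes over 70 s, if anything falls off the work surface, if the arm or the gripper's body presses on something with over 40 N, if the wrist force passes 120 N, or if a joint passes its speed limit or range.

### The arm

A 6-joint arm with a two-finger parallel gripper is mounted at the origin on the work surface. World frame = base frame: x ahead of the robot, y to its left, z up, the work surface at z = 0. Lengths are in mm, angles in rad, forces in N, time in s.
With the tool pointing down it reaches from about 350 to 775 mm from the base axis. Payload 5.5 kg.
Tool frame: the origin (TCP) lies between the finger pads, 19 mm behind the fingertips; this is the grasp point; z points along the fingers, y is the line along which they close (so a half turn about z gives the same grasp; the last joint's range is limited). The gripper opens to 85 mm and grips with 20 to 120 N. Pads are 22 mm wide; open, the fingers measure 114 mm over their backs; the gripper's body (76 mm by 85 mm) begins 54 mm behind the grasp point. The pads swing forward as they close: fully open they stand 13 mm farther back than shut.
Start: joints at [1.182, 0.313, 0.046, 1.304, 0, 1.431], TCP at [141.611, 557.33, 250.023] pointing down, gripper open.
Joint ranges: [-2.76, 2.76], [-0.86, 1.69], [-1.03, 1.26], [-2.2, 2.34], [-1.47, 1.5], [-3.14, 3.14]. Speed limits (rad/s): [2.57, 2.57, 3.14, 3.14, 3.14, 3.14].

### API

Orientations are given as a rotation vector (axis times angle).
In Python, from plant import env gives the robot as it stands.
- The arm moves only by the shell command python3 -m crank 'ROWS' [FORCE]. ROWS is JSON, a list of rows, each a list of 5 numbers: the shift along the tool's x, y, z in cm, then the turn about the tool's z in degrees, then the finger opening in cm, from 0 to 8.54. A call has 1 to 8 rows; each row shifts and turns the commanded pose from where the row before left it, along the tool's axes as they then stand; what a row does not reach is not made up. A row lasts 1/12 s, in which the tool goes at most 41.7 mm and 7.16 degrees, less where a joint would pass 70% of its speed; a pose out of reach is approached as far as the arm can. A call is refused whole if a number of a shift passes 4.17 or a number of a turn 7.16, either way. A call with a gripper value outside its range is refused whole. The fingers move at their own pace and stop on an object; FORCE is the grip in N (left out, the last holds). Time passes only in rows, so rows that do not move let the fingers close. It gives the time, the measured TCP pose, the force, the opening and the grip force at its end, in the units of the state.
- env.get_state(): the state, without advancing time (a new reading comes with each control period).
- env.capture(name): name is "side" or "top"; returns the picture (420x560x3 uint8, blue, green, red); there is no depth.
- env.calibration(name): a dict with "fx", "fy", "cx", "cy" (pixels), "rvec" (rotation vector, rad) and "tvec" (3), from world to camera coordinates, as OpenCV has them. Camera axes: x right, y down, z forward; pixel columns grow to the right and rows downward; lengths in mm; the calibration is good to about 2 mm. A picture is of the moment at which its call begins. calibration takes no time and is no camera call.
- env.close_job(): hands the job in; it is judged then, once.
Trained networks look in the newest picture that a camera, given by its name, has taken for a name from the list of things; names that differ only in an ending like _2 or _b are one class to them, and where a whole thing is asked for, a point or a joint stands for the part that bears it (a point fixed in the world has none). Each returns a list of dicts, best first, with "score" (0 to 1); they miss things now and then, are a little off and sometimes report something else, mostly with a low value. They report only what shows in the picture. A call takes as long as a camera call. They do not tell look-alikes from the thing itself.
- env.recognise(camera, target): "bbox" ([centre column, centre row, width, height] as shares, 0 to 1, of the picture: columns of its width, rows of its height, round what is visible of it).
- env.pinpoint(camera, target): "xy" ([column, row] as shares, 0 to 1, of the picture: columns of its width, rows of its height: a listed point, or the origin of a listed thing).
The state is a dict: "time_s": time; "joint_pos": joint angles; "joint_velocities": joint speeds; "joint_efforts": joint torques, N m; "tool_pos": TCP position; "ee_rot": TCP orientation; "contact_force": force on the tool from outside, world axes, zero at the start; "ft_torque": the same for the moment, N m; "width": finger opening in mm; "finger_force": force on a finger pad.
Only numpy, scipy, OpenCV 4.12 (cv2) and the standard library are available. Lean on these libraries where they do the work, as an engineer would, in place of code of your own. Each camera call takes 0.05 s, during which the arm holds its last target. There are 200 camera calls.

## Working session

There is one attempt and no reset: what is moved stays moved. The work goes in short steps, Python scripts to look and compute and a shell command to move; the robot and the scene stay as the last step left them, time stands still between calls to the robot, and variables do not carry over. Pictures are saved under pics/ and viewed, at most 13 in all, crops included, and the job is handed in when it is done.

```bash
ls; mkdir -p pics; cat > h.py <<'E'
import numpy as np, cv2
from plant import env
def cal(n):
    c=env.calibration(n); K=np.array([[c['fx'],0,c['cx']],[0,c['fy'],c['cy']],[0,0,1.]])
    R=cv2.Rodrigues(np.array(c['rvec'],float))[0]; return K,R,np.array(c['tvec'],float).reshape(3)
def ray(n,xy,z):
    K,R,t=cal(n); d=R.T@np.linalg.inv(K)@np.array([xy[0],xy[1],1.]); o=-R.T@t
    return o+d*(z-o[2])/d[2]
def proj(n,p):
    K,R,t=cal(n); q=K@(R@np.array(p,float)+t); return q[:2]/q[2]
def tri(a,b):
    A=[]
    for n,x in (('side',a),('top',b)):
        K,R,t=cal(n); P=K@np.c_[R,t]; A+= [x[0]*P[2]-P[0], x[1]*P[2]-P[1]]
    v=np.linalg.svd(np.array(A))[2][-1]; return v[:3]/v[3]
W=np.array([560,420.])
E
python3 - <<'E'
from h import *
for n in('side','top'):
    im=env.capture(n); cv2.imwrite(f'pics/{n}0.png',im)
    K,R,t=cal(n); print(n,-R.T@t,K[0,0])
    for k,z in (('stone_a_center',24),('show_tray',0),('handle',76),('well_1',38),('band_1',0)):
        for d in env.pinpoint(n,k)[:6]:
            px=np.array(d['xy'])*W; print(k,round(d['score'],2),px.round(1),ray(n,px,z).round(1))
print(env.get_state())
E
```

```text
pics
side [318.26572838 828.80271127 713.47750146] 378.95316148466213
stone_a_center 0.71 [285.8 286.8] [471.9 188.3  24. ]
show_tray 0.72 [295.3 202.6] [ 550.8 -217.3    0. ]
handle 0.8 [293.3 181.5] [ 563.5 -225.4   76. ]
well_1 0.78 [309.9 202.9] [ 493.4 -174.9   38. ]
well_1 0.75 [277.8 185.8] [ 621.2 -243.    38. ]
well_1 0.75 [284.8 201.5] [ 572.1 -157.    38. ]
well_1 0.66 [305.9 182. ] [ 535.5 -299.1   38. ]
band_1 0.56 [212.  319.8] [612.5 318.6   0. ]
top [ 474.55798634    4.61114584 1420.34579162] 434.65927950089474
stone_a_center 0.48 [217.6 243.4] [469.3 187.6  24. ]
show_tray 0.88 [345.  217.2] [ 557.6 -224.5    0. ]
handle 0.57 [349.6 212.7] [ 567.2 -226.6   76. ]
well_1 0.98 [327.6 208.5] [ 582.7 -162.8   38. ]
well_1 0.94 [370.1 225.4] [ 529.7 -298.3   38. ]
well_1 0.8 [340.1 233.8] [ 502.3 -202.4   38. ]
well_1 0.65 [358.8 195.8] [ 624.3 -263.1   38. ]
well_1 0.56 [174.9 239.4] [481.  320.8  38. ]
band_1 0.63 [180.3 205.8] [590.8 314.8   0. ]
band_1 0.53 [229.4 206.7] [589.2 154.6   0. ]
{'time_s': 0.6, 'joint_pos': array([ 1.18240537e+00,  3.13181934e-01,  4.61218176e-02,  1.30363459e+00,
       -1.20715410e-06,  1.43120326e+00]), 'joint_velocities': array([ 0.00074328, -0.00074269,  0.00048838, -0.0032234 ,  0.00058756,
        0.00197935]), 'joint_efforts': array([-1.23667953e-03, -4.80153394e+01,  2.98663133e+01,  4.55262225e-04,
       -1.08837505e-04, -3.57170315e-06]), 'tool_pos': array([141.60642236, 557.32597344, 250.04240697]), 'ee_rot': array([3.89800179e-01, 3.11728829e+00, 1.53604696e-04]), 'contact_force': array([1.10698049, 0.46172052, 0.55398906]), 'ft_torque': array([-0.04552022,  0.02108182,  0.04770599]), 'finger_force': 0.0, 'width': 85.31088988274571}
```

```bash
python3 - <<'E'
import cv2
a=cv2.imread('pics/top0.png'); cv2.imwrite('pics/top0c.png',cv2.resize(a[150:300,130:400],None,fx=2.96,fy=2.96,interpolation=2))
b=cv2.imread('pics/side0.png'); cv2.imwrite('pics/side0c.png',cv2.resize(b[160:380,120:420],None,fx=2.66,fy=2.66,interpolation=2))
E
```

```text
(no output)
```

View pics/top0c.png

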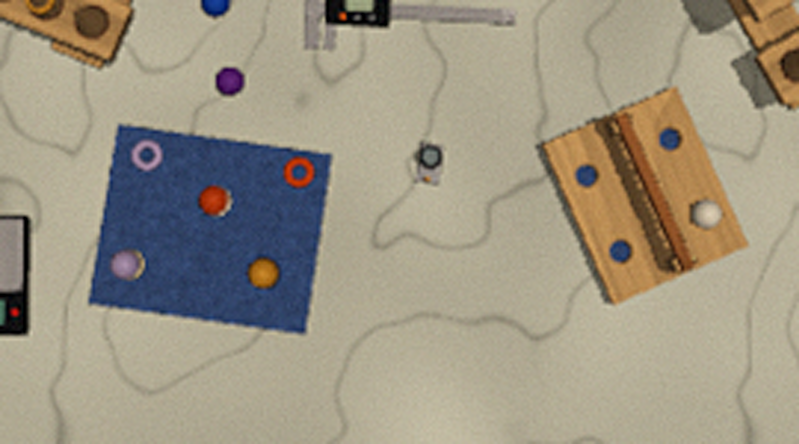

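View pics/side0c.png

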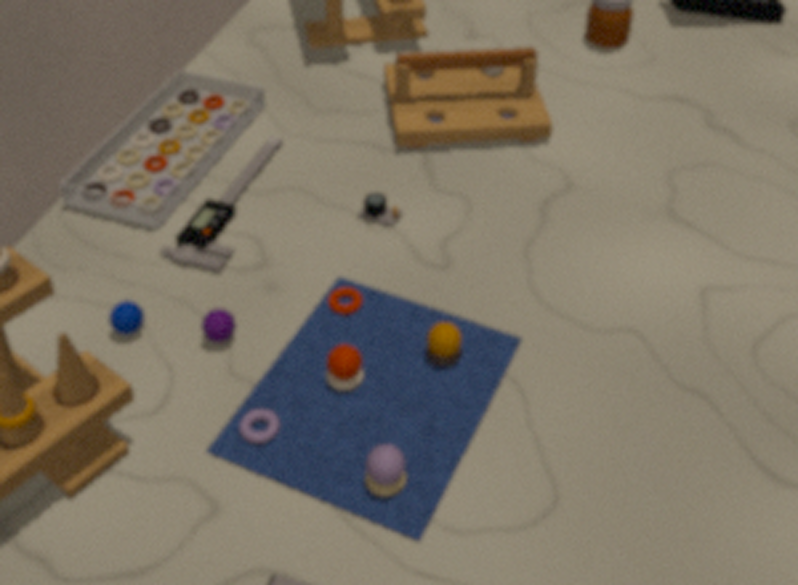

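Candidates in the top picture: orange ball (202,218) = stone_c. Its look-alikes are the purple ball (207,177), the blue ball (203,151) and the empty orange ring (231,208). The yellow ball is at (219,242), and the lilac ball is at (173,239) with the empty lilac ring at (180,203). The tray is at (346,217) with the white ball at (368,222). The wells on the white ball's side of the bar are y<0. Next I'll refine these positions.

```bash
cat >> h.py <<'E'
def tool():
    s=env.get_state(); R=cv2.Rodrigues(np.array(s['ee_rot'],float))[0]; return np.array(s['tool_pos']),R
def go(p,ydir=None):
    "shift in tool axes (cm) to p; turn about tool z (deg) to put tool y on ydir (deg in world, mod 180)"
    t,R=tool(); d=R.T@(np.array(p,float)-t)/10; a=None
    if ydir is not None:
        v=R.T@np.array([np.cos(np.radians(ydir)),np.sin(np.radians(ydir)),0]); a=(np.degrees(np.arctan2(-v[0],v[1]))+90)%180-90
    print('tcp',t.round(1),'shift cm',d.round(2),'turn',None if a is None else round(a,1))
E
python3 - <<'E'
from h import *
from scipy.optimize import least_squares
im={n:cv2.imread(f'pics/{n}0.png') for n in('side','top')}
# balls: detections + triangulate
P={}
for k in 'abc':
    P[k]={}
for n in ('side','top'):
    env.capture(n)
    for k in ('stone_a_center','stone_c_center','stone_b'):
        for d in env.recognise(n,k)[:8]:
            b=np.array(d['bbox'])*np.r_[W,W]; print(n,k,round(d['score'],2),b.round(1),ray(n,b[:2],24).round(1), im[n][int(b[1]),int(b[0])])
# tray fit
obs=[]
g=np.array([557,-225,np.radians(22)])
loc={'w0':(-45,-50,38),'w1':(45,-50,38),'w2':(-45,50,38),'w3':(45,50,38)}
def wp(g,l): c,s=np.cos(g[2]),np.sin(g[2]); return np.array([g[0]+c*l[0]-s*l[1],g[1]+s*l[0]+c*l[1],l[2]])
for n in('side','top'):
    for k in('well_1','handle','show_tray'):
        for d in env.pinpoint(n,k)[:7]:
            px=np.array(d['xy'])*W
            ls=list(loc.values()) if k=='well_1' else [(0,0,76 if k=='handle' else 0)]
            e=[np.linalg.norm(proj(n,wp(g,l))-px) for l in ls]
            if min(e)<12: obs.append((n,ls[int(np.argmin(e))],px))
f=lambda g:np.concatenate([(proj(n,wp(g,l))-px) for n,l,px in obs])
r=least_squares(f,g,x_scale=[10,10,.1],loss='soft_l1')
print('tray',r.x[:2],np.degrees(r.x[2]))
for (n,l,px),e in zip(obs,f(r.x).reshape(-1,2)): print(n,l,e.round(1))
for k,l in loc.items(): print(k,wp(r.x,l).round(1))
E
```

```text
side stone_a_center 0.72 [285.9 287.8  15.1  10.2] [470.7 191.3  24. ] [  0  91 134]
side stone_c_center 0.58 [201.1 283.2  14.2   9.9] [675.3 241.2  24. ] [87 31 78]
side stone_c_center 0.28 [294.8 195.6  61.   35.2] [ 555.2 -222.8   24. ] [ 52  89 116]
side stone_b 0.7 [249.6 295.6  15.   17.3] [547.1 242.7  24. ] [  0  52 144]
side stone_b 0.41 [201.7 281.2  14.3   9.9] [677.  234.5  24. ] [92 30 84]
side stone_b 0.28 [254.3 312.1 113.2 100. ] [519.7 286.4  24. ] [97 68 53]
top stone_a_center 0.57 [182.6 203.2  11.7   5.9] [597.2 302.6  24. ] [144 122 144]
top stone_c_center 0.48 [207.3 177.1  10.8  11.8] [682.7 225.   24. ] [122  41  97]
top stone_c_center 0.39 [202.7 216.8   9.6  10.5] [553.9 236.9  24. ] [ 22  64 184]
top stone_b 0.66 [208.8 176.4   5.7   8.9] [684.9 220.3  24. ] [113  37  94]
top stone_b 0.65 [218.6 242.8   9.3  11.4] [471.2 184.4  24. ] [ 46 136 201]
top stone_b 0.59 [204.1 216.6  11.    9.5] [554.6 232.5  24. ] [  8  47 164]
top stone_b 0.58 [368.6 222.   11.4   9.3] [ 541.3 -296.6   24. ] [166 189 205]
top stone_b 0.46 [203.6 150.1   8.7   8.9] [771.4 239.1  24. ] [150  65  25]
tray [ 560.39562406 -227.08574053] 24.598148003954577
side (-45, 50, 38) [ 0.  -2.5]
side (-45, -50, 38) [-1.8 -2.2]
side (45, -50, 38) [ 1.5 -0.6]
side (45, 50, 38) [-1.4 -1.3]
side (0, 0, 76) [ 0.6 -2. ]
side (0, 0, 0) [-1.6 -0.1]
top (-45, -50, 38) [-2.  -1.3]
top (45, -50, 38) [-1.4  2. ]
top (-45, 50, 38) [-3.5 -1. ]
top (45, 50, 38) [2.1 1.8]
top (0, 0, 76) [-1.3  1.8]
top (0, 0, 0) [1.6 0.7]
w0 [ 540.3 -291.3   38. ]
w1 [ 622.1 -253.8   38. ]
w2 [ 498.7 -200.4   38. ]
w3 [ 580.5 -162.9   38. ]
```

```bash
python3 - <<'E'
from h import *
im={n:cv2.imread(f'pics/{n}0.png') for n in('side','top')}
def blob(n,x,y,r,f):
    x,y=int(x),int(y); c=im[n][y-r:y+r+1,x-r:x+r+1]; h=cv2.cvtColor(c,cv2.COLOR_BGR2HSV).astype(int)
    m=f(h,c.astype(int)).astype(np.uint8); k,l,s,ce=cv2.connectedComponentsWithStats(m)
    i=1+np.argmax(s[1:,4]) ; return ce[i]+[x-r,y-r],s[i,4],s[i,2:4]
yel=lambda h,c:(h[...,0]>10)&(h[...,0]<30)&(h[...,1]>140)&(c[...,2]>60)
org=lambda h,c:((h[...,0]<14)|(h[...,0]>172))&(h[...,1]>140)
lil=lambda h,c:(c[...,2]>c[...,1]+8)&(c[...,2]>85)&(c[...,0]>c[...,1]+5)
blu=lambda h,c:(c[...,0]>c[...,2]+15)
side=lambda x,y:(120+x/2.66,160+y/2.66); top=lambda x,y:(130+x/2.96,150+y/2.96)
for k,f,s,t in(('a',yel,side(444,343),top(264,273)),('b',lil,side(385,465),top(126,264)),('c',org,side(344,362),top(214,200))):
    a=blob('side',*s,12,f); b=blob('top',*t,9,f); print(k,a,b,'tri',tri(a[0],b[0]).round(1),'side',ray('side',a[0],24).round(1),'top',ray('top',b[0],24).round(1))
for k,t in(('w1',top(670,138)),('w2',top(620,251)),('w3',top(586,175))):
    b=blob('top',*t,7,blu); print(k,b,ray('top',b[0],24).round(1))
E
```

```text
a (array([286.55384615, 287.72307692]), np.int32(130), array([12, 14], dtype=int32)) (array([218.44303797, 241.84810127]), np.int32(79), array([10, 10], dtype=int32)) tri [472.7 185.5  18. ] side [469.3 190.6  24. ] top [474.3 185.   24. ]
b (array([264.80952381, 333.72108844]), np.int32(147), array([13, 15], dtype=int32)) (array([171.89552239, 238.92537313]), np.int32(67), array([9, 9], dtype=int32)) tri [481.  333.8  21.3] side [478.2 335.3  24. ] top [482.6 333.6  24. ]
c (array([249.08264463, 295.80165289]), np.int32(121), array([13, 13], dtype=int32)) (array([201.57971014, 217.11594203]), np.int32(69), array([10,  9], dtype=int32)) tri [551.5 240.7  20.3] side [548.  243.5  24. ] top [553.  240.6  24. ]
w1 (array([355.57575758, 196.57575758]), np.int32(33), array([6, 6], dtype=int32)) [ 623.2 -255.3   24. ]
w2 (array([338.93939394, 234.57575758]), np.int32(33), array([7, 6], dtype=int32)) [ 500.1 -200.7   24. ]
w3 (array([327.45454545, 208.78787879]), np.int32(33), array([6, 7], dtype=int32)) [ 582.9 -164.1   24. ]
```

```bash
python3 - <<'E'
from h import *
t,R=tool(); print(R.round(2))
go([472,187,120],24)
# after the turn, shift in turned frame
E
```

```text
[[-0.97  0.25  0.  ]
 [ 0.25  0.97  0.  ]
 [-0.    0.   -1.  ]]
tcp [141.6 557.3 250. ] shift cm [-41.14 -27.75  13.  ] turn 51.7
```

```bash
python3 -m crank '[[-2.9,-2,0,0,6],[-2.9,-2,0,0,6],[-2.9,-2,0,0,6],[-2.9,-2,0,0,6],[-2.9,-2,0,0,6],[-2.9,-2,0,0,6],[-2.9,-2,0,0,6]]' 40
python3 -m crank '[[-2.9,-2,0,0,6],[-2.9,-2,0,0,6],[-2.9,-2,0,0,6],[-2.9,-2,0,0,6],[-2.9,-2,0,0,6],[-2.9,-2,0,0,6],[-2.9,-2,0,0,6]]'
python3 -m crank '[[0,0,1,7,6],[0,0,2,7,6],[0,0,2,7,6],[0,0,2,7,6],[0,0,2,7,6],[0,0,1,7,6],[0,0,1,7,6],[0,0,0,2.7,6]]'
python3 - <<'E'
from h import *
go([472,187,100],24); print(env.get_state()['width'])
im=env.capture('side'); cv2.imwrite('pics/s1.png',cv2.resize(im[170:370,160:400],None,fx=3.3,fy=3,interpolation=2))
E
```

```text
time_s: 1.88
tool_pos: [304.7, 370.3, 250.2]
ee_rot: [0.389, 3.117, 0.001]
contact_force: [0.6, -0.6, -0.7]
width: 60.1
finger_force: 0.0
time_s: 2.47
tool_pos: [467.1, 184.4, 250.3]
ee_rot: [0.39, 3.117, 0.001]
contact_force: [0.5, 0.1, -0.6]
width: 59.9
finger_force: 0.0
time_s: 3.13
tool_pos: [464.7, 185.6, 137.8]
ee_rot: [-1.716, -2.628, 0.004]
contact_force: [-0.5, -0.6, 0.9]
width: 60.0
finger_force: 0.0
tcp [464.7 185.6 137.8] shift cm [-0.17  0.73  3.78] turn -0.3
59.9665562220273
```

View pics/s1.png

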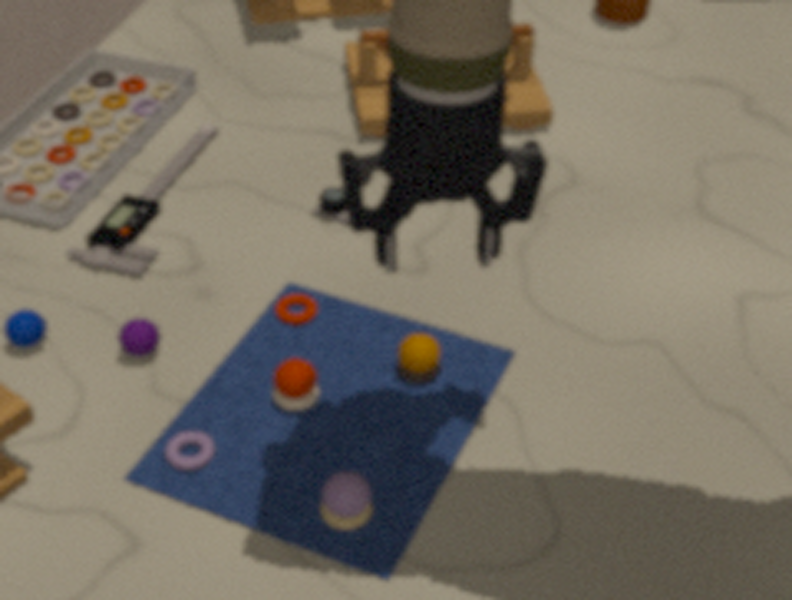

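The fingertips show at crop (385,265) and (488,260), above and slightly behind the yellow ball at crop (420,355). I'll check the camera bias against the known TCP.

```bash
python3 -m crank '[[-0.1,0.4,2,0,6],[-0.1,0.3,2,0,6],[0,0,1.5,0,6],[0,0,0,0,6],[0,0,0,0,6]]'
python3 - <<'E'
from h import *
go([472,187,37],24)
for z in(110,115,120,125): print(z,proj('side',[464.7,185.6,z]).round(1))
im=env.capture('side'); cv2.imwrite('pics/s2.png',cv2.resize(im[220:320,230:350],None,fx=6,fy=6,interpolation=2))
E
```

```text
time_s: 3.6
tool_pos: [472.8, 186.9, 84.7]
ee_rot: [-1.708, -2.635, 0.002]
contact_force: [-0.8, -0.8, 0.3]
width: 60.2
finger_force: 0.0
tcp [472.8 186.9  84.7] shift cm [ 0.04 -0.06  4.77] turn 0.1
110 [290.4 260.9]
115 [290.5 259.3]
120 [290.6 257.7]
125 [290.6 256.1]
```

View pics/s2.png

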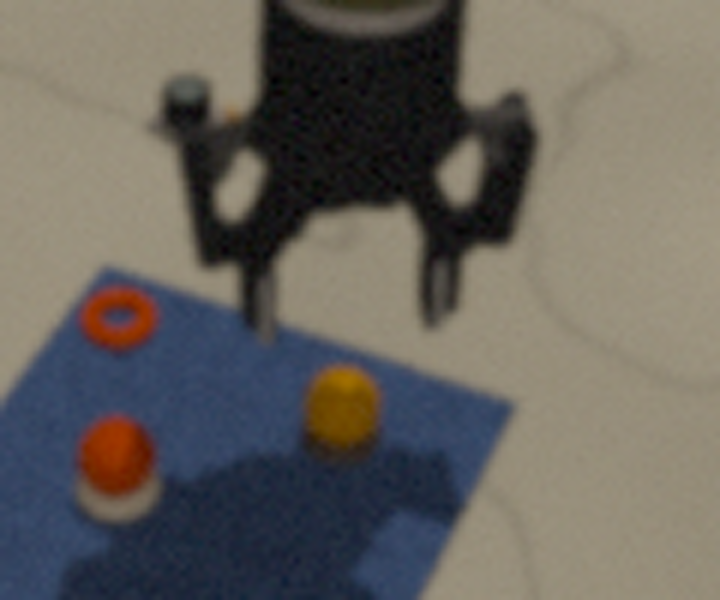

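The tips' midpoint at crop (349,330) is centred over the yellow ball at (343,408). I'll go down and grip.

```bash
python3 -m crank '[[0,0,1,0,6],[0,0,1,0,6],[0,0,1,0,6],[0,0,1,0,6],[0,0,0.8,0,6],[0,0,0,0,6]]'
python3 -m crank '[[0,0,0,0,2.8],[0,0,0,0,2.8],[0,0,0,0,2.8],[0,0,0,0,2.8],[0,0,0,0,2.8],[0,0,0,0,2.8]]' 40
python3 - <<'E'
from h import *
go([472,187,37],24);print(env.get_state()['width'])
im=env.capture('side'); cv2.imwrite('pics/s3.png',cv2.resize(im[220:320,230:350],None,fx=6,fy=6,interpolation=2))
E
```

```text
time_s: 4.15
tool_pos: [471.8, 186.6, 34.8]
ee_rot: [-1.709, -2.633, 0.004]
contact_force: [0.2, -0.0, -0.0]
width: 59.9
finger_force: 0.0
time_s: 4.65
tool_pos: [473.8, 187.1, 37.5]
ee_rot: [1.71, 2.635, 0.001]
contact_force: [-0.1, -0.3, 2.2]
width: 29.6
finger_force: 39.5
tcp [473.8 187.1  37.5] shift cm [ 0.06 -0.17  0.05] turn 0.0
29.618126972738306
```

View pics/s3.png

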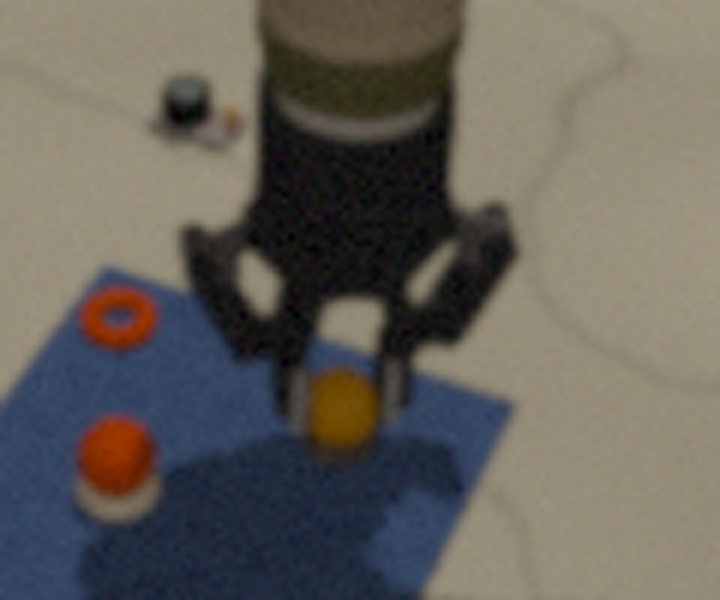

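The ball is between the pads, with a grip of 39.5 N. I'll do a small lift to test the hold.

```bash
cat >> h.py <<'E'
def blobs(n,im,x,y,r,f):
    x,y=int(x),int(y); c=im[y-r:y+r+1,x-r:x+r+1]; h=cv2.cvtColor(c,cv2.COLOR_BGR2HSV).astype(int)
    m=f(h,c.astype(int)).astype(np.uint8); k,l,s,ce=cv2.connectedComponentsWithStats(m)
    i=1+np.argmax(s[1:,4]); return ce[i]+[x-r,y-r],s[i,4]
yel=lambda h,c:(h[...,0]>10)&(h[...,0]<30)&(h[...,1]>140)&(c[...,2]>60)
org=lambda h,c:((h[...,0]<14)|(h[...,0]>172))&(h[...,1]>140)
lil=lambda h,c:(c[...,2]>c[...,1]+8)&(c[...,2]>70)&(c[...,0]>c[...,1]+5)
def held(f,dz=-13):
    "offset of held ball from TCP, seen from the side camera"
    im=env.capture('side'); t,R=tool(); p=proj('side',t+[0,0,dz]); b=blobs('side',im,p[0],p[1],14,f)
    print('expected px',p.round(1),'seen',b,'at ball height, dworld',(ray('side',b[0],t[2]+dz)-t)[:2].round(1), env.get_state()['width'])
E
python3 -m crank '[[0,0,-0.3,0,2.8],[0,0,-0.7,0,2.8],[0,0,-0.7,0,2.8],[0,0,-0.3,0,2.8],[0,0,0,0,2.8]]'
python3 - <<'E'
from h import *
held(yel); go([580.5,-163,90],24)
E
```

```text
time_s: 5.12
tool_pos: [474.3, 187.2, 58.3]
ee_rot: [1.709, 2.634, 0.003]
contact_force: [-0.3, -0.1, 0.0]
width: 29.4
finger_force: 39.5
expected px [285.4 280.3] seen (array([286.73109244, 281.64705882]), np.int32(119)) at ball height, dworld [-4.3  3.3] 29.253307332404738
tcp [474.  187.2  57.8] shift cm [-36.32  -4.54  -3.22] turn 0.0
```

```bash
python3 -m crank '[[-0.5,0,-1,0,2.8],[-1,-0.2,-2,0,2.8],[-2,-0.2,-2,0,2.8],[-2.5,-0.3,-2,0,2.8],[-2.5,-0.3,-1,0,2.8],[-2.5,-0.3,0,0,2.8],[-2.5,-0.3,0,0,2.8],[-2.5,-0.3,0,0,2.8]]'
python3 -m crank '[[-2.5,-0.4,0,0,2.8],[-2.5,-0.4,0,0,2.8],[-2.5,-0.4,0,0,2.8],[-2.5,-0.3,0,0,2.8],[-2.5,-0.3,0,0,2.8],[-2.5,-0.3,0,0,2.8],[-2,-0.3,0,0,2.8],[-1.5,-0.2,0,0,2.8]]'
python3 -m crank '[[-1,0,0,0,2.8],[-0.5,0,0,0,2.8],[0,0,0,0,2.8],[0,0,0,0,2.8]]'
python3 - <<'E'
from h import *
held(yel); go([582,-164,51],24)
im=env.capture('top'); cv2.imwrite('pics/t1.png',cv2.resize(im[170:270,290:410],None,fx=6,fy=6,interpolation=2))
im=env.capture('side'); cv2.imwrite('pics/t2.png',cv2.resize(im[130:240,230:350],None,fx=5,fy=5,interpolation=2))
E
```

```text
time_s: 5.83
tool_pos: [521.6, 31.6, 137.9]
ee_rot: [1.71, 2.635, 0.001]
contact_force: [-0.0, 0.5, -0.9]
width: 29.0
finger_force: 39.6
time_s: 6.5
tool_pos: [573.1, -148.7, 137.3]
ee_rot: [1.712, 2.634, -0.0]
contact_force: [-1.2, 0.3, -1.1]
width: 29.5
finger_force: 39.6
time_s: 6.83
tool_pos: [578.7, -159.4, 136.9]
ee_rot: [-1.709, -2.635, -0.0]
contact_force: [-0.6, 0.2, -0.3]
width: 29.5
finger_force: 39.6
expected px [283.9 177.7] seen (array([283.73354232, 184.11598746]), np.int32(319)) at ball height, dworld [-9.9 37.2] 29.520691327918332
tcp [ 578.6 -159.1  136.9] shift cm [-0.6   0.12  8.59] turn 0.1
```

View pics/t2.png

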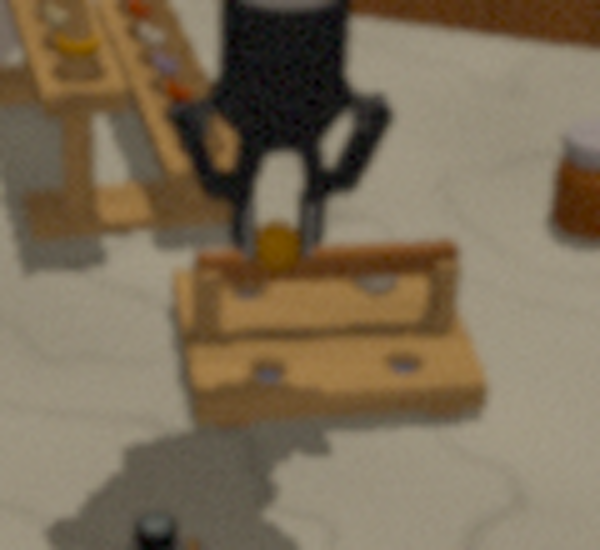

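The yellow ball is at crop (279,246). Its target, well_3, is at (268,370). I'll lower partway and check against the well.

```bash
python3 -m crank '[[-0.3,0.1,1,0,2.8],[-0.3,0,1.5,0,2.8],[0,0,1.5,0,2.8],[0,0,1,0,2.8],[0,0,0.5,0,2.8],[0,0,0,0,2.8]]'
python3 - <<'E'
from h import *
t,R=tool(); print(t, 'well px at TCP xy, z26:',proj('side',[t[0],t[1],26]),proj('top',[t[0],t[1],26]))
go([582,-164,51],24)
a=env.capture('top'); b=env.capture('side')
cv2.imwrite('pics/t3.png',np.hstack([cv2.resize(b[150:240,240:340],(500,450),interpolation=2),cv2.resize(a[190:250,310:350],(300,450),interpolation=2)]))
E
```

```text
time_s: 7.48
tool_pos: [581.2, -164.4, 80.2]
ee_rot: [-1.708, -2.633, 0.001]
contact_force: [-0.5, -0.1, 0.1]
width: 29.4
finger_force: 39.6
[ 581.22955927 -164.41135164   80.20467186] well px at TCP xy, z26: [282.61763419 202.8890636 ] [327.64185747 209.24855652]
tcp [ 581.2 -164.4   80.2] shift cm [-0.    0.09  2.92] turn 0.1
```

View pics/t3.png

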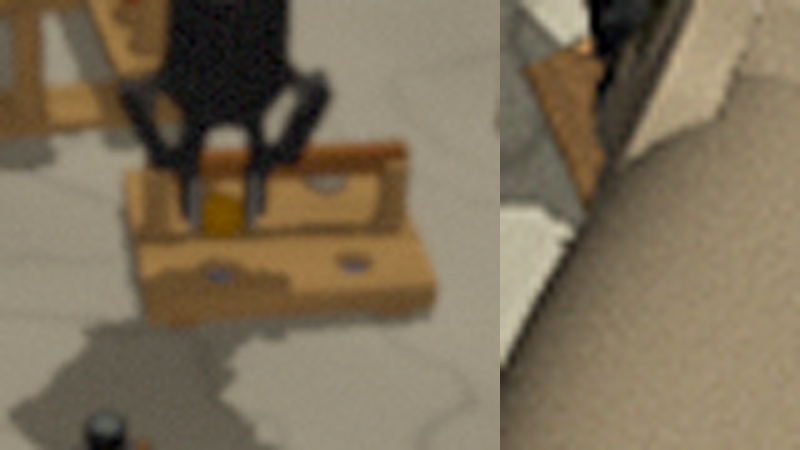

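The ball and well line up: the well shows at (283.8,204.4), expected (284.1,204.4) with the camera bias. I'll lower and release.

```bash
python3 -m crank '[[0,0,1,0,2.8],[0,0,1,0,2.8],[0,0,0.5,0,2.8],[0,0,0.3,0,2.8],[0,0,0,0,2.8],[0,0,0,0,2.8]]'
```

```text
time_s: 8.08
tool_pos: [582.2, -165.0, 53.7]
ee_rot: [-1.71, -2.635, -0.0]
contact_force: [0.3, -1.3, -0.6]
width: 29.3
finger_force: 39.6
```

```bash
python3 -m crank '[[0,0,0.1,0,2.8],[0,0,0.1,0,2.8],[0,0,0,0,2.8],[0,0,0,0,2.8]]'
python3 -m crank '[[0,0,0,0,3.1],[0,0,0,0,3.5],[0,0,0,0,4],[0,0,0,0,5],[0,0,0,0,5.5],[0,0,0,0,5.5]]'
python3 -m crank '[[0,0,-1,0,5.5],[0,0,-2,0,5.5],[0,0,-2,0,5.5],[0,0,-2,0,5.5],[0.5,0,-2,0,5.5],[2,0,0,0,5.5],[3,0,0,0,5.5],[3,0,0,0,5.5]]'
python3 - <<'E'
from h import *
go([480.5,334.5,135],24)
env.capture('side'); b=env.capture('side')
q=blobs('side',b,284,200,8,yel); print(q, ray('side',q[0],38))
print('expect',proj('side',[582,-164,38]))
go([550.5,242,135],24)
E
```

```text
time_s: 8.42
tool_pos: [582.4, -165.0, 52.9]
ee_rot: [1.71, 2.635, 0.001]
contact_force: [-2.9, 2.5, 6.3]
width: 29.7
finger_force: 40.0
time_s: 8.92
tool_pos: [582.3, -165.2, 51.8]
ee_rot: [-1.71, -2.635, -0.0]
contact_force: [-0.1, 0.8, 0.0]
width: 54.8
finger_force: 0.0
time_s: 9.58
tool_pos: [548.0, -87.6, 143.3]
ee_rot: [1.711, 2.632, 0.001]
contact_force: [0.2, -0.3, 0.2]
width: 55.1
finger_force: 0.0
tcp [548.  -87.6 143.3] shift cm [41.31 10.96  0.79] turn -0.1
(array([284.35744681, 200.50212766]), np.int32(235)) [ 575.11761966 -162.19692328   38.        ]
expect [282.46618011 199.8381302 ]
tcp [545.4 -84.2 142.8] shift cm [29.53 13.85  0.83] turn 0.2
```

```bash
python3 -m crank '[[2.5,1.2,0,0,6],[3,1.4,0,0,6],[3,1.4,0,0,6],[3,1.4,0,0,6],[3,1.4,0,0,6],[3,1.4,0,0,6],[3,1.4,0,0,6],[3,1.4,0,0,6]]'
python3 -m crank '[[3,1.4,0,0,6],[2,1,1,0,6],[1,0.4,1.5,0,6],[0,0,1.5,0,6],[0,0,1,0,6],[0,0,0.5,0,6],[0,0,0,0,6]]'
python3 - <<'E'
from h import *
b=env.capture('side'); t=env.capture('top')
cv2.imwrite('pics/u1.png',np.hstack([cv2.resize(b[150:240,240:340],(400,360),interpolation=2),cv2.resize(t[180:260,300:390],(400,360),interpolation=2)]))
q=blobs('side',b,249,296,12,org); print(q, ray('side',q[0],24))
go([550.5,242,36],24)
E
```

```text
time_s: 10.35
tool_pos: [552.9, 173.2, 142.8]
ee_rot: [1.71, 2.634, 0.001]
contact_force: [-0.1, -0.1, -1.2]
width: 59.9
finger_force: 0.0
time_s: 10.93
tool_pos: [553.0, 237.3, 85.9]
ee_rot: [-1.71, -2.634, 0.003]
contact_force: [0.4, 0.4, -0.1]
width: 59.6
finger_force: 0.0
(array([249.05128205, 295.77777778]), np.int32(117)) [548.14561041 243.49559946  24.        ]
tcp [554.  237.5  87.5] shift cm [ 0.55 -0.14  5.15] turn -0.0
```

View pics/u1.png

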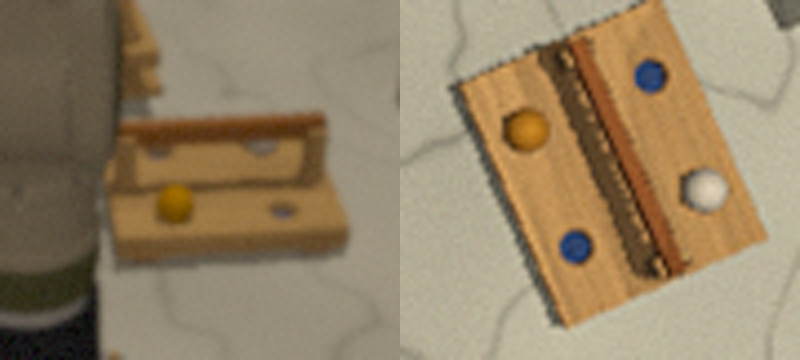

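Yellow is seated in well_3 (crop 526,130 in the top view). Well_2 (576,247) and well_1 (650,76) are empty. Next I'll pick the orange ball.

```bash
python3 -m crank '[[0.3,-0.1,0.5,0,6],[0.2,0,1,0,6],[0,0,1,0,6],[0,0,1,0,6],[0,0,1,0,6],[0,0,0.5,0,6],[0,0,0,0,6]]'
python3 -m crank '[[0,0,0,0,2.8],[0,0,0,0,2.8],[0,0,0,0,2.8],[0,0,0,0,2.8],[0,0,0,0,2.8],[0,0,0,0,2.8]]' 40
python3 -m crank '[[0,0,-0.3,0,2.8],[0,0,-0.7,0,2.8],[0,0,-0.7,0,2.8],[0,0,-0.3,0,2.8],[0,0,0,0,2.8]]'
python3 - <<'E'
from h import *
held(org); go([499.5,-200.5,135],24)
E
```

```text
time_s: 11.62
tool_pos: [549.2, 241.8, 34.9]
ee_rot: [-1.709, -2.633, 0.004]
contact_force: [-1.0, -0.6, -0.1]
width: 60.1
finger_force: 0.0
time_s: 12.12
tool_pos: [551.0, 242.4, 37.6]
ee_rot: [1.71, 2.635, 0.002]
contact_force: [-0.0, -0.0, 1.5]
width: 29.3
finger_force: 39.5
time_s: 12.53
tool_pos: [551.5, 242.6, 58.5]
ee_rot: [1.709, 2.634, 0.003]
contact_force: [-0.6, 0.2, -0.1]
width: 29.1
finger_force: 39.5
expected px [247.8 289.1] seen (array([248.82926829, 289.85365854]), np.int32(123)) at ball height, dworld [-3.1  1.5] 29.445441580294297
tcp [551.2 242.5  57.9] shift cm [-38.35 -22.76  -7.74] turn 0.0
```

```bash
python3 -m crank '[[-0.6,-0.3,-1,0,2.8],[-1.2,-0.7,-2,0,2.8],[-2,-1.2,-2,0,2.8],[-2.4,-1.4,-2,0,2.8],[-2.4,-1.4,-0.7,0,2.8],[-2.4,-1.4,0,0,2.8],[-2.4,-1.4,0,0,2.8],[-2.4,-1.4,0,0,2.8]]'
python3 -m crank '[[-2.4,-1.4,0,0,2.8],[-2.4,-1.5,0,0,2.8],[-2.4,-1.5,0,0,2.8],[-2.4,-1.5,0,0,2.8],[-2.4,-1.5,0,0,2.8],[-2.4,-1.4,0,0,2.8],[-2.4,-1.4,0,0,2.8],[-2,-1.2,0,0,2.8]]'
python3 -m crank '[[-1.6,-0.8,0,0,2.8],[-0.6,-0.3,0,0,2.8],[0,0,0,0,2.8],[0,0,1,0,2.8],[0,0,1.5,0,2.8],[0,0,1.5,0,2.8],[0,0,1,0,2.8],[0,0,0,0,2.8]]'
python3 - <<'E'
from h import *
held(org); go([500,-201,53],24)
t,R=tool(); b=env.capture('side'); print('TCP over well px',proj('side',[t[0],t[1],26]))
h=lambda h,c:(c[...,0]>c[...,2]-3)
for x,y in((311,203),):
    q=blobs('side',b,x,y,7,h); print(q)
E
```

```text
time_s: 13.25
tool_pos: [530.6, 58.9, 134.9]
ee_rot: [1.709, 2.635, 0.0]
contact_force: [0.1, -1.0, -0.0]
width: 29.4
finger_force: 39.6
time_s: 13.92
tool_pos: [502.7, -159.8, 134.5]
ee_rot: [1.711, 2.634, -0.0]
contact_force: [0.3, -0.1, 0.1]
width: 29.3
finger_force: 39.6
time_s: 14.58
tool_pos: [500.5, -180.0, 81.3]
ee_rot: [-1.705, -2.633, 0.0]
contact_force: [-0.3, 0.4, -0.9]
width: 29.5
finger_force: 39.6
expected px [308.6 193.3] seen (array([310.11940299, 194.52238806]), np.int32(67)) at ball height, dworld [-6.2  5.5] 29.455038147484522
tcp [ 501.2 -180.5   82.5] shift cm [-1.83 -0.94  2.95] turn 0.1
TCP over well px [307.66743806 204.63366106]Traceback (most recent call last):
  File "<stdin>", line 6, in <module>
  File "h.py", line 28, in blobs
    i=1+np.argmax(s[1:,4]); return ce[i]+[x-r,y-r],s[i,4]
        ~~~~~~~~~^^^^^^^^^
    return _wrapfunc(a, 'argmax', axis=axis, out=out, **kwds)
    return bound(*args, **kwds)
ValueError: attempt to get argmax of an empty sequence
```

```bash
python3 -m crank '[[-0.9,-0.5,0,0,2.8],[-0.9,-0.4,0,0,2.8],[0,0,0,0,2.8],[0,0,0,0,2.8],[0,0,0,0,2.8]]'
python3 - <<'E'
from h import *
held(org); go([500,-201,53],24)
print('w2 px',proj('side',[500,-201,26])+[1.4,1.4])
b=env.capture('side'); cv2.imwrite('pics/v1.png',cv2.resize(b[150:230,270:350],(600,600),interpolation=2))
E
```

```text
time_s: 15.1
tool_pos: [501.6, -202.9, 84.3]
ee_rot: [1.711, 2.634, 0.0]
contact_force: [0.3, 0.4, -1.2]
width: 29.2
finger_force: 39.6
expected px [310.1 189.4] seen (array([311.36986301, 190.34246575]), np.int32(73)) at ball height, dworld [-5.2  4.5] 29.516561566045173
tcp [ 501.4 -202.6   84.2] shift cm [ 0.2  -0.06  3.12] turn 0.0
w2 px [310.81826387 202.78459523]
```

View pics/v1.png

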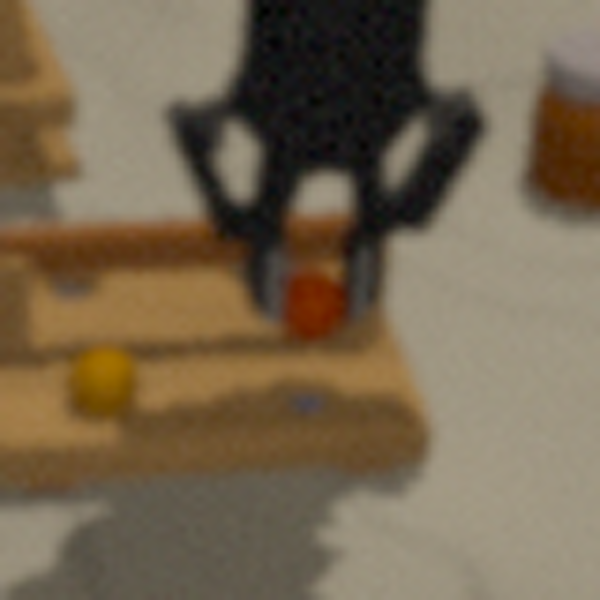

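Well_2 is at crop (305,400), which is px (310.7,203.3), as predicted. I'll lower the orange ball and release it.

```bash
python3 -m crank '[[0.2,-0.1,1,0,2.8],[0,0,1,0,2.8],[0,0,0.6,0,2.8],[0,0,0.3,0,2.8],[0,0,0.2,0,2.8],[0,0,0,0,2.8],[0,0,0,0,2.8],[0,0,0,0,2.8]]'
```

```text
time_s: 15.87
tool_pos: [499.2, -200.1, 52.7]
ee_rot: [-1.709, -2.634, -0.001]
contact_force: [-1.5, 4.0, 1.6]
width: 29.6
finger_force: 39.6
```

```bash
python3 -m crank '[[0,0,0.1,0,2.8],[0,0,0,0,3.1],[0,0,0,0,3.5],[0,0,0,0,4],[0,0,0,0,5],[0,0,0,0,5.5],[0,0,0,0,5.5]]'
python3 -m crank '[[0,0,-1,0,5.5],[0,0,-2,0,5.5],[0,0,-2,0,5.5],[0,0,-2,0,5.5],[0.5,0,-2,0,5.5],[2,1,0,0,5.5],[3,1,0,0,5.5],[3,1,0,0,5.5]]'
python3 - <<'E'
from h import *
go([480.5,334.5,145],24)
b=env.capture('side'); q=blobs('side',b,311,199,8,lambda h,c:(c[...,2]>c[...,1]*1.8)); print(q, 'expect',proj('side',[500,-201,38])+[1.4,1.4])
q=blobs('side',b,265,334,12,lil); print(q, ray('side',q[0],24))
E
```

```text
time_s: 16.45
tool_pos: [499.9, -201.3, 52.0]
ee_rot: [1.71, 2.635, -0.0]
contact_force: [-0.1, -0.1, 0.3]
width: 55.2
finger_force: 0.0
time_s: 17.12
tool_pos: [493.1, -111.1, 143.4]
ee_rot: [1.711, 2.632, 0.001]
contact_force: [0.2, 0.1, -0.3]
width: 55.0
finger_force: 0.0
tcp [ 493.1 -111.1  143.4] shift cm [41.24 16.92 -0.2 ] turn -0.1
(array([310.46268657, 198.94029851]), np.int32(67)) expect [311.07979233 199.72704347]
(array([264.57324841, 333.89808917]), np.int32(157)) [478.53496933 335.91169677  24.        ]
```

Orange is seated. Now the lilac ball.

```bash
python3 -m crank '[[2,0.8,0,0,6],[3,1.2,0,0,6],[3.2,1.3,0,0,6],[3.2,1.3,0,0,6],[3.2,1.3,0,0,6],[3.2,1.3,0,0,6],[3.2,1.3,0,0,6],[3.2,1.3,0,0,6]]'
python3 -m crank '[[3.2,1.3,0,0,6],[3.2,1.3,0,0,6],[3.2,1.3,0,0,6],[3,1.3,0,0,6],[2,0.7,0,0,6],[0.5,0.3,2,0,6],[0,0,2,0,6],[0,0,1.5,0,6]]'
python3 -m crank '[[0,0,0,0,6],[0,0,0,0,6]]'
python3 - <<'E'
from h import *
go([480.5,334.5,36],24)
E
```

```text
time_s: 17.83
tool_pos: [483.3, 151.4, 142.9]
ee_rot: [1.71, 2.635, 0.001]
contact_force: [0.6, 0.1, -1.0]
width: 59.9
finger_force: 0.0
time_s: 18.5
tool_pos: [478.3, 313.9, 86.6]
ee_rot: [1.707, 2.637, 0.0]
contact_force: [0.3, -1.4, -0.5]
width: 59.9
finger_force: 0.0
time_s: 18.67
tool_pos: [478.0, 312.7, 86.9]
ee_rot: [-1.709, -2.635, 0.002]
contact_force: [-0.5, 0.5, -0.2]
width: 60.0
finger_force: 0.0
tcp [478.  312.7  86.9] shift cm [1.89 1.13 5.08] turn 0.1
```

```bash
python3 -m crank '[[1,0.6,0,0,6],[0.9,0.5,0,0,6],[0,0,1,0,6],[0,0,1,0,6],[0,0,1,0,6],[0,0,1,0,6],[0,0,1,0,6],[0,0,0,0,6]]'
python3 -m crank '[[0,0,0,0,2.8],[0,0,0,0,2.8],[0,0,0,0,2.8],[0,0,0,0,2.8],[0,0,0,0,2.8],[0,0,0,0,2.8]]' 40
python3 -m crank '[[0,0,-0.3,0,2.8],[0,0,-0.7,0,2.8],[0,0,-0.7,0,2.8],[0,0,-0.3,0,2.8],[0,0,0,0,2.8]]'
python3 - <<'E'
from h import *
held(lil); go([622,-255,170],24)
E
```

```text
time_s: 19.33
tool_pos: [478.9, 333.7, 34.0]
ee_rot: [-1.709, -2.633, 0.007]
contact_force: [-0.3, -0.8, -0.2]
width: 60.0
finger_force: 0.0
time_s: 19.83
tool_pos: [481.2, 335.0, 37.5]
ee_rot: [1.71, 2.635, 0.002]
contact_force: [1.1, -0.6, 0.7]
width: 29.3
finger_force: 39.5
time_s: 20.25
tool_pos: [481.7, 335.4, 58.5]
ee_rot: [1.709, 2.634, 0.004]
contact_force: [0.2, -0.4, 0.0]
width: 29.1
finger_force: 39.5
expected px [263.4 327.1] seen (array([264.55555556, 328.45833333]), np.int32(144)) at ball height, dworld [-3.3  2.6] 29.377450732496996
tcp [481.4 335.2  57.9] shift cm [-59.63 -11.19 -11.24] turn 0.0
```

```bash
python3 -m crank '[[-0.6,-0.1,-1,0,2.8],[-1.2,-0.2,-2,0,2.8],[-2,-0.4,-2,0,2.8],[-2.5,-0.5,-2,0,2.8],[-2.8,-0.5,-2,0,2.8],[-2.8,-0.5,-1.5,0,2.8],[-2.8,-0.5,-0.7,0,2.8],[-2.8,-0.5,0,0,2.8]]'
python3 -m crank '[[-2.8,-0.5,0,0,2.8],[-2.8,-0.5,0,0,2.8],[-2.8,-0.5,0,0,2.8],[-2.8,-0.6,0,0,2.8],[-2.8,-0.6,0,0,2.8],[-2.8,-0.6,0,0,2.8],[-2.8,-0.6,0,0,2.8],[-2.8,-0.6,0,0,2.8]]'
python3 -m crank '[[-2.8,-0.5,0,0,2.8],[-2.8,-0.5,0,0,2.8],[-2.8,-0.5,0,0,2.8],[-2.8,-0.5,0,0,2.8],[-2.6,-0.5,0,0,2.8],[-1.5,-0.3,0,0,2.8],[0,0,0,0,2.8],[0,0,0,0,2.8]]'
python3 - <<'E'
from h import *
held(lil); go([622,-255,83],24)
E
```

```text
time_s: 20.97
tool_pos: [524.2, 160.6, 171.9]
ee_rot: [1.708, 2.633, 0.004]
contact_force: [1.3, -0.4, -0.1]
width: 29.4
finger_force: 39.6
time_s: 21.63
tool_pos: [572.8, -62.7, 169.5]
ee_rot: [-1.71, -2.635, 0.0]
contact_force: [0.7, -0.2, -0.6]
width: 29.4
finger_force: 39.6
time_s: 22.3
tool_pos: [609.3, -212.5, 168.8]
ee_rot: [-1.711, -2.633, -0.001]
contact_force: [-0.1, 0.2, -0.2]
width: 29.4
finger_force: 39.6
expected px [279.5 159.5] seen (array([280.60377358, 160.24528302]), np.int32(53)) at ball height, dworld [-4.8  3.6] 29.373073609025578
tcp [ 609.2 -211.5  168.8] shift cm [-4.5  -0.6   8.58] turn 0.0
```

```bash
python3 -m crank '[[-1.5,-0.2,0,0,2.8],[-2,-0.3,0,0,2.8],[-1.1,-0.1,0,0,2.8],[0,0,1.5,0,2.8],[0,0,2,0,2.8],[0,0,2,0,2.8],[0,0,2,0,2.8],[0,0,1,0,2.8]]'
python3 -m crank '[[0,0,0,0,2.8],[0,0,0,0,2.8],[0,0,0,0,2.8]]'
python3 - <<'E'
from h import *
held(lil); go([622,-256,53],24)
E
```

```text
time_s: 23.02
tool_pos: [621.7, -254.4, 81.4]
ee_rot: [-1.706, -2.633, -0.0]
contact_force: [-0.4, 0.5, 0.4]
width: 29.3
finger_force: 39.6
time_s: 23.27
tool_pos: [623.9, -256.4, 85.4]
ee_rot: [1.708, 2.634, 0.0]
contact_force: [-0.3, 0.1, -0.0]
width: 29.2
finger_force: 39.6
expected px [278.4 174.9] seen (array([279.41860465, 175.6744186 ]), np.int32(43)) at ball height, dworld [-4.7  3.7] 29.63868408852463
tcp [ 624.1 -256.7   85.7] shift cm [ 0.15 -0.17  3.27] turn 0.1
```

```bash
python3 -m crank '[[0.1,-0.2,1,0,2.8],[0,0,1,0,2.8],[0,0,0.6,0,2.8],[0,0,0.4,0,2.8],[0,0,0.2,0,2.8],[0,0,0,0,2.8],[0,0,0,0,2.8],[0,0,0,0,2.8]]'
```

```text
time_s: 23.98
tool_pos: [621.7, -255.9, 52.2]
ee_rot: [1.709, 2.635, 0.003]
contact_force: [2.3, 2.7, 1.8]
width: 29.6
finger_force: 39.7
```

```bash
python3 -m crank '[[0,0,0.1,0,2.8],[0,0,0,0,3.1],[0,0,0,0,3.5],[0,0,0,0,4],[0,0,0,0,5],[0,0,0,0,5.5],[0,0,0,0,5.5]]'
python3 -m crank '[[0,0,-1,0,5.5],[0,0,-2,0,5.5],[0,0,-2,0,5.5],[0,0,-2,0,5.5],[0,0,-2,0,5.5],[0,0,-2,0,5.5],[0,0,-1,0,5.5]]'
python3 -m crank '[[2,0,0,0,5.5],[3,0,0,0,5.5],[3,0,0,0,5.5],[3.5,0,0,0,5.5],[3.5,0,0,0,5.5],[3.5,0,0,0,5.5],[3.5,0,0,0,5.5],[2,0,0,0,5.5]]'
python3 - <<'E'
from h import *
print(env.get_state()['joint_pos'])
t=env.capture('top'); b=env.capture('side')
cv2.imwrite('pics/w1.png',np.hstack([cv2.resize(b[150:240,260:360],(400,360),interpolation=2),cv2.resize(t[180:260,310:400],(400,356),interpolation=2)[:360] if 0 else cv2.resize(t[180:260,310:400],(400,360),interpolation=2)]))
E
```

```text
time_s: 24.57
tool_pos: [620.3, -256.6, 50.5]
ee_rot: [-1.71, -2.634, 0.001]
contact_force: [-0.3, 0.5, -0.4]
width: 55.2
finger_force: 0.0
time_s: 25.15
tool_pos: [621.7, -257.0, 174.7]
ee_rot: [1.708, 2.632, 0.0]
contact_force: [-0.1, -0.6, -0.0]
width: 54.8
finger_force: 0.0
time_s: 25.82
tool_pos: [520.7, -34.4, 171.0]
ee_rot: [-1.707, -2.635, -0.0]
contact_force: [0.3, 0.4, 0.1]
width: 54.9
finger_force: 0.0
[-2.20294152e-01  2.50395482e-01 -2.36597482e-01  1.08553205e+00
  7.52583570e-04  9.29192766e-01]
```

View pics/w1.png

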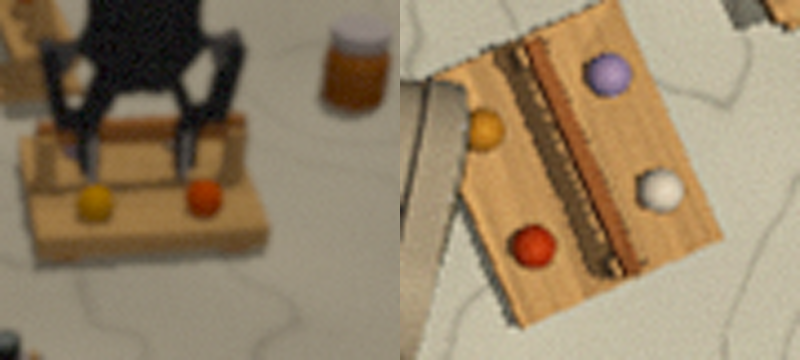

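All four balls are seated: yellow, orange, lilac and white show in the four wells. Now I'll turn 90° and take the handle at about (561,-228.5).

```bash
python3 -m crank '[[0,0,0,6.9,5.5],[0,0,0,6.9,5.5],[0,0,0,6.9,5.5],[0,0,0,6.9,5.5],[0,0,0,6.9,5.5],[0,0,0,6.9,5.5],[0,0,0,6.9,5.5]]'
python3 -m crank '[[0,0,0,6.9,5.5],[0,0,0,6.9,5.5],[0,0,0,6.9,5.5],[0,0,0,6.9,5.5],[0,0,0,6.9,5.5],[0,0,0,6.9,5.5],[0,0,0,0,5.5],[0,0,0,0,5.5]]'
python3 - <<'E'
from h import *
go([561,-228.5,120],113.8); print(env.get_state()['joint_pos'])
E
```

```text
time_s: 26.5
tool_pos: [523.5, -38.1, 171.1]
ee_rot: [2.644, 1.696, 0.0]
contact_force: [0.4, 0.4, -0.6]
width: 55.1
finger_force: 0.0
time_s: 27.17
tool_pos: [523.3, -37.9, 171.0]
ee_rot: [3.07, 0.666, 0.0]
contact_force: [0.6, -0.2, 0.7]
width: 55.2
finger_force: 0.0
tcp [523.3 -37.9 171. ] shift cm [-4.48 18.91  5.1 ] turn 0.7
[-2.25234453e-01  2.54270177e-01 -2.31535895e-01  1.08480162e+00
 -1.31490001e-04  2.48884035e+00]
```

```bash
python3 -m crank '[[-0.4,1.5,0,0.7,5.5],[-0.6,2.7,0,0,5.5],[-0.7,3,0,0,5.5],[-0.7,3,0,0,5.5],[-0.7,3,0,0,5.5],[-0.6,3,0,0,5.5],[-0.5,1.7,0,0,5.5],[-0.3,1,0,0,5.5]]'
python3 -m crank '[[0,0,1,0,5.5],[0,0,2,0,5.5],[0,0,1.5,0,5.5],[0,0,0,0,5.5],[0,0,0,0,5.5],[0,0,0,0,5.5]]'
python3 - <<'E'
from h import *
go([561,-228.5,76],113.8)
b=env.capture('side'); cv2.imwrite('pics/x1.png',cv2.resize(b[140:220,250:350],(750,600),interpolation=2))
E
```

```text
time_s: 27.83
tool_pos: [558.0, -230.9, 170.7]
ee_rot: [3.075, 0.643, 0.0]
contact_force: [0.7, 0.0, -0.5]
width: 55.3
finger_force: 0.0
time_s: 28.33
tool_pos: [557.9, -227.3, 126.5]
ee_rot: [-3.074, -0.646, -0.0]
contact_force: [1.5, -0.1, -0.0]
width: 55.2
finger_force: 0.0
tcp [ 557.9 -227.3  126.5] shift cm [0.23 0.23 5.05] turn -0.1
```

View pics/x1.png

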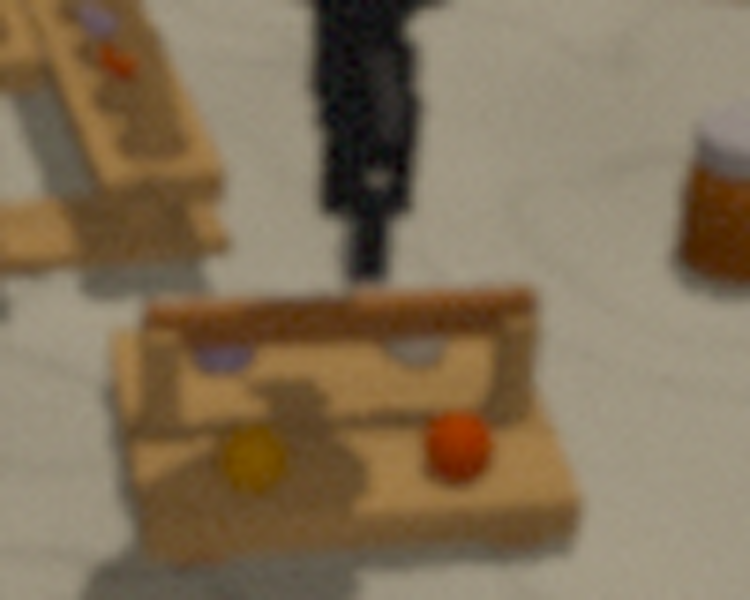

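The finger is at crop (368,270), slightly right of the bar's middle (about 340-348), and the balls sit well. I'll correct by 5 mm along the bar, go down and grip.

```bash
python3 -m crank '[[0.5,0.2,0,0,5.5],[0,0,1,0,5.5],[0,0,1.5,0,5.5],[0,0,1.5,0,5.5],[0,0,0.9,0,5.5],[0,0,0,0,5.5],[0,0,0,0,5.5]]'
python3 -m crank '[[0,0,0,0,4],[0,0,0,0,3],[0,0,0,0,2.2],[0,0,0,0,1.8],[0,0,0,0,1],[0,0,0,0,1],[0,0,0,0,1],[0,0,0,0,1]]' 70
```

```text
time_s: 28.97
tool_pos: [562.9, -228.0, 76.4]
ee_rot: [-3.074, -0.644, 0.001]
contact_force: [-0.5, 0.3, 0.5]
width: 55.2
finger_force: 0.0
time_s: 29.63
tool_pos: [563.4, -227.8, 77.8]
ee_rot: [-3.075, -0.644, -0.001]
contact_force: [-1.6, 1.9, 5.5]
width: 13.0
finger_force: 69.9
```

Gripped: width 13 mm, 70 N. Now a gentle lift.

```bash
python3 -m crank '[[0,0,-0.1,0,1],[0,0,-0.2,0,1],[0,0,-0.4,0,1],[0,0,-0.6,0,1],[0,0,-0.8,0,1],[0,0,-0.8,0,1],[0,0,-0.8,0,1],[0,0,-0.8,0,1]]'
python3 -m crank '[[0,0,-0.8,0,1],[0,0,-0.8,0,1],[0,0,-0.8,0,1],[0,0,-0.8,0,1],[0,0,-0.8,0,1],[0,0,-0.8,0,1],[0,0,-0.5,0,1],[0,0,-0.3,0,1]]'
python3 -m crank '[[0,0,-0.1,0,1],[0,0,0,0,1],[0,0,0,0,1],[0,0,0,0,1],[0,0,0,0,1],[0,0,0,0,1]]'
python3 - <<'E'
from h import *
s=env.get_state(); print(s['ft_torque'],s['contact_force'])
b=env.capture('side'); cv2.imwrite('pics/y1.png',cv2.resize(b[90:220,220:380],(738,600),interpolation=2))
E
```

```text
time_s: 30.3
tool_pos: [563.4, -228.3, 123.1]
ee_rot: [3.075, 0.644, 0.001]
contact_force: [1.1, -0.4, -6.9]
width: 13.0
finger_force: 68.3
time_s: 30.97
tool_pos: [563.5, -228.4, 179.1]
ee_rot: [3.074, 0.644, 0.002]
contact_force: [0.2, -0.1, -6.5]
width: 12.7
finger_force: 68.3
time_s: 31.47
tool_pos: [563.0, -228.1, 178.6]
ee_rot: [-3.074, -0.644, 0.001]
contact_force: [-0.1, -0.7, -7.1]
width: 13.0
finger_force: 68.3
[-0.04289623 -0.02978185  0.05475729] [-0.05799288 -0.7332043  -7.05291194]
```

View pics/y1.png

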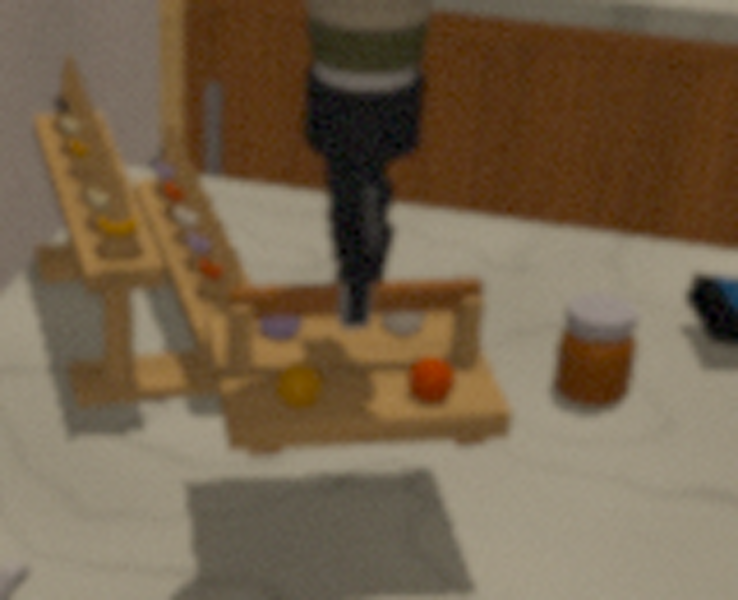

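The tray is up about 10 cm and level, with all four balls in their wells (yellow 300,385; orange 431,380; lilac and white behind the bar). I'll hold for over two seconds and hand in.

```bash
python3 -m crank '[[0,0,0,0,1],[0,0,0,0,1],[0,0,0,0,1],[0,0,0,0,1],[0,0,0,0,1],[0,0,0,0,1],[0,0,0,0,1],[0,0,0,0,1]]'
python3 -m crank '[[0,0,0,0,1],[0,0,0,0,1],[0,0,0,0,1],[0,0,0,0,1],[0,0,0,0,1],[0,0,0,0,1],[0,0,0,0,1],[0,0,0,0,1]]'
python3 -m crank '[[0,0,0,0,1],[0,0,0,0,1],[0,0,0,0,1],[0,0,0,0,1],[0,0,0,0,1],[0,0,0,0,1],[0,0,0,0,1],[0,0,0,0,1]]'
python3 -m crank '[[0,0,0,0,1],[0,0,0,0,1],[0,0,0,0,1],[0,0,0,0,1],[0,0,0,0,1],[0,0,0,0,1],[0,0,0,0,1],[0,0,0,0,1]]'
python3 -c "
from plant import env
print(env.close_job())"
```

```text
time_s: 32.18
tool_pos: [563.2, -228.2, 179.0]
ee_rot: [-3.075, -0.644, -0.0]
contact_force: [-0.6, 0.1, -6.7]
width: 12.9
finger_force: 68.3
time_s: 32.85
tool_pos: [563.2, -228.2, 178.9]
ee_rot: [-3.075, -0.644, -0.0]
contact_force: [0.2, 0.7, -7.0]
width: 12.7
finger_force: 68.3
time_s: 33.52
tool_pos: [563.2, -228.2, 179.0]
ee_rot: [-3.075, -0.644, -0.0]
contact_force: [-0.4, -0.8, -5.4]
width: 12.5
finger_force: 68.3
time_s: 34.18
tool_pos: [563.2, -228.2, 179.0]
ee_rot: [-3.075, -0.644, -0.0]
contact_force: [-0.1, 0.2, -6.0]
width: 12.9
finger_force: 68.3
the job is handed in; nothing more can be done
None
```

I set all three balls in their wells, then lifted the tray level about 10 cm by its handle and held it still for over two seconds; I handed the job in at about 34 s, still holding it, and hand-in returned no verdict.

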